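Put the spice jars back in their caddy

ROBOT

A 6-joint arm with a two-finger parallel gripper is mounted at the origin on the work surface. World frame = base frame: x ahead of the robot, y to its left, z up, the work surface at z = 0. Lengths are in m, angles in rad, forces in N, time in s.
With the tool pointing down it reaches from about 0.35 to 0.775 m from the base axis. Payload 5.5 kg.
Tool frame: the origin (TCP) lies midway between the tips of the shut fingers; the grasp point (between the pads) lies 19 mm behind it; z points along the fingers, y is the line along which they close (so a half turn about z gives the same grasp; the last joint's range is limited). The gripper opens to 85 mm and grips with 20 to 120 N. Pads are 22 mm wide; open, the fingers measure 114 mm over their backs; the gripper's body (76 mm by 85 mm) begins 54 mm behind the grasp point. The pads swing forward as they close: fully open they stand 13 mm farther back than shut.
Start: joints at [-1.378, 0.313, 0.046, 1.304, 0, 1.431], TCP at [0.188, -0.543, 0.199] pointing down, gripper open.
Joint ranges: [-2.76, 2.76], [-0.86, 1.69], [-1.03, 1.26], [-2.2, 2.34], [-1.47, 1.5], [-3.14, 3.14]. Speed limits (rad/s): [2.57, 2.57, 3.14, 3.14, 3.14, 3.14].

INTERFACE

Orientations are given as a unit quaternion [w, x, y, z].
In Python, from workcell import telemetry, imaging, env gives the robot as it stands. The module is installed in compiled form; this text tells all that it offers.
- The arm moves only by the tool step_arm, never from a script. Its argument "moves" is a list of rows, each a list of 3 entries, a list of its own where there are three numbers: the shift along the tool's x, y, z in mm, then the turn, a rotation vector about the tool's x, y, z in rad, then the finger opening in mm, from 0 to 85.4. A call has 1 to 8 rows; each row is the pose to reach, as a shift and turn from the pose commanded when the call began, along the tool's axes at that moment; what a row does not reach only later rows make up. A row lasts 1/12 s, in which the tool goes at most 41.7 mm and 7.16 degrees, less where a joint would pass 70% of its speed; a pose out of reach is approached as far as the arm can. A call with a gripper value outside its range is refused whole. The fingers move at their own pace and stop on an object; "grip_force" is the grip in N (left out, the last holds). Time passes only in rows, so rows that repeat a pose let the fingers close. It gives the time, the measured TCP pose, the force, the opening and the grip force at its end, in the units of the state.
- telemetry.get_state(): the state, without advancing time (a new reading comes with each control period).
- imaging.read_camera(name): name is "scene" or "top" or "wrist"; returns the picture (384x512x3 uint8, red, green, blue); there is no depth.
- imaging.camera_params(name): a dict with "camera_matrix" (3x3 intrinsics, pixels), "pose" (4x4, takes a point from camera to world coordinates). Camera axes: x right, y up, looking along -z (the intrinsics and any distortion apply to the point x, -y, -z); pixel columns grow to the right and rows downward; lengths in m; the calibration is good to about 2 mm. A picture is of the moment at which its call begins: read the wrist's pose just before it. camera_params takes no time and is no camera call; for the wrist camera it gives the pose at the moment of the call.
- env.hand_in(): hands the job in; it is judged then, once.
The state is a dict: "clock": time; "joint_pos": joint angles; "qvel": joint speeds; "tau": joint torques, N m; "tcp_pos": TCP position; "orientation": TCP orientation; "wrist_force": force on the tool from outside, world axes, zero at the start; "ft_torque": the same for the moment, N m; "finger_gap": finger opening in m; "grip_force": force on a finger pad.
Only numpy, scipy, OpenCV 4.12 (cv2) and the standard library are available. Lean on these libraries where they do the work, as an engineer would, in place of code of your own. Each camera call takes 0.05 s, during which the arm holds its last target. There are 200 camera calls.

TASK

Put the four round spice jars with red, yellow, green and blue lids back into the wooden caddy, each standing upright in the middle of the bay whose pad has the colour of its lid; set the glass down gently, do not drop it. Leave the white-lidded jar and the square jar with the red lid standing where they are.

Things in the scene. Friction and masses are not known exactly. Their poses are not given: they have to be found in the camera images.
- jar_red: round amber-glass spice jar with a red screw lid, loose, 105 to 210 g, 92 mm tall: glass 40 mm across up to 66 mm, lid 44 mm across from 66 to 92 mm, fixed to the glass; blank paper band. Starts upright on the counter. Origin at the centre of its underside, z up through the lid. Best gripped by the lid.
- jar_yellow: round amber-glass spice jar with a yellow screw lid, loose, 105 to 210 g, 92 mm tall: glass 40 mm across up to 66 mm, lid 44 mm across from 66 to 92 mm, fixed to the glass; blank paper band. Starts upright on the counter. Origin at the centre of its underside, z up through the lid. Best gripped by the lid.
- jar_green: round amber-glass spice jar with a green screw lid, loose, 105 to 210 g, 92 mm tall: glass 40 mm across up to 66 mm, lid 44 mm across from 66 to 92 mm, fixed to the glass; blank paper band. Starts upright on the counter. Origin at the centre of its underside, z up through the lid. Best gripped by the lid.
- jar_blue: round amber-glass spice jar with a blue screw lid, loose, 105 to 210 g, 92 mm tall: glass 40 mm across up to 66 mm, lid 44 mm across from 66 to 92 mm, fixed to the glass; blank paper band. Starts upright on the counter. Origin at the centre of its underside, z up through the lid. Best gripped by the lid.
- pad_red: red pad, 58 x 58 x 3 mm, centred on a bay's floor in the fixed wooden caddy (286 x 76 mm, 46 mm high, open top; four bays in a row 70 mm apart, 64 x 64 mm inside, walls 6 mm; any colour in any bay). Origin: centre of the pad's underside, 6 mm above the counter; the jar stands on its top, 9 mm above the counter. x runs along the row of bays, y across it, z up.
- pad_yellow: yellow pad, 58 x 58 x 3 mm, centred on a bay's floor in the fixed wooden caddy (286 x 76 mm, 46 mm high, open top; four bays in a row 70 mm apart, 64 x 64 mm inside, walls 6 mm; any colour in any bay). Origin: centre of the pad's underside, 6 mm above the counter; the jar stands on its top, 9 mm above the counter. x runs along the row of bays, y across it, z up.
- pad_green: green pad, 58 x 58 x 3 mm, centred on a bay's floor in the fixed wooden caddy (286 x 76 mm, 46 mm high, open top; four bays in a row 70 mm apart, 64 x 64 mm inside, walls 6 mm; any colour in any bay). Origin: centre of the pad's underside, 6 mm above the counter; the jar stands on its top, 9 mm above the counter. x runs along the row of bays, y across it, z up.
- pad_blue: blue pad, 58 x 58 x 3 mm, centred on a bay's floor in the fixed wooden caddy (286 x 76 mm, 46 mm high, open top; four bays in a row 70 mm apart, 64 x 64 mm inside, walls 6 mm; any colour in any bay). Origin: centre of the pad's underside, 6 mm above the counter; the jar stands on its top, 9 mm above the counter. x runs along the row of bays, y across it, z up.
- jar_white: look-alike: round amber-glass jar of the same size (92 mm tall, lid 44 mm across) with a white lid; no pad matches it. Loose, stays where it is. Origin at the centre of its underside, z up.
- jar_square: look-alike: square amber-glass jar with a square red lid, 92 mm tall, lid 46 x 46 mm, glass 42 x 42 mm. Loose, stays where it is. Origin at the centre of its underside, z up, sides along x and y.
Mind the look-alikes: they are no part of the job. What is shaped like the jar_blue but black or pink is not meant.

How it is judged:
By the outcome, as a careful person would: the job done as asked, in the order asked, and still so for the second after the job is handed in, with the robot touching nothing.
It also fails if it takes over 106 s, if anything falls off the work surface, if the arm or the gripper's body presses on something with over 40 N, if the wrist force passes 120 N, or if a joint passes its speed limit or range.

## Working session

There is one attempt and no reset: what is moved stays moved. The work goes in short steps, Python scripts to look and compute and a tool call to move; the robot and the scene stay as the last step left them, time stands still between calls to the robot, and variables do not carry over. Pictures are saved under pics/ and viewed, at most 14 in all, crops included, and the job is handed in when it is done.

Besides the shell and the picture viewer there is one more tool, called after "Call:" as name(argument=value, ...) on one line, values as JSON. step_arm: Moves the arm, as the interface text tells. Its arguments: {"type":"object","properties":{"moves":{"type":"array"},"grip_force":{"type":"number"}},"required":["moves"]}

```bash
mkdir -p pics; python3 - <<'E'
from workcell import telemetry, imaging
import cv2
s=telemetry.get_state(); print(s['clock'],s['tcp_pos'],s['orientation'],s['finger_gap'])
for n in ['top','scene']:
    im=imaging.read_camera(n); cv2.imwrite(f'pics/{n}0.png',im[:,:,::-1]); p=imaging.camera_params(n); print(n,p)
E
```

```text
0.0 [ 0.18771465 -0.54290428  0.19821471] [-9.01650671e-04  9.86189104e-01  1.65620765e-01 -3.23382086e-05] 0.08561131058219325
top {'camera_matrix': array([[495.74338673,   0.        , 255.50699599],
       [  0.        , 495.74338673, 189.25429964],
       [  0.        ,   0.        ,   1.        ]]), 'pose': array([[-0.02028927,  0.98648315, -0.16260177,  0.34942429],
       [-0.99948708, -0.02404354, -0.02115402, -0.00406939],
       [-0.02477761,  0.16208917,  0.98646499,  0.93380286],
       [ 0.        ,  0.        ,  0.        ,  1.        ]])}
scene {'camera_matrix': array([[386.90921057,   0.        , 248.76711462],
       [  0.        , 386.90921057, 190.6335304 ],
       [  0.        ,   0.        ,   1.        ]]), 'pose': array([[-0.36045163, -0.77412737,  0.52038586,  0.94754056],
       [ 0.93273452, -0.29374967,  0.20908719,  0.16011338],
       [-0.00899694,  0.56074767,  0.82793786,  0.70758138],
       [ 0.        ,  0.        ,  0.        ,  1.        ]])}
```

View pics/top0.png

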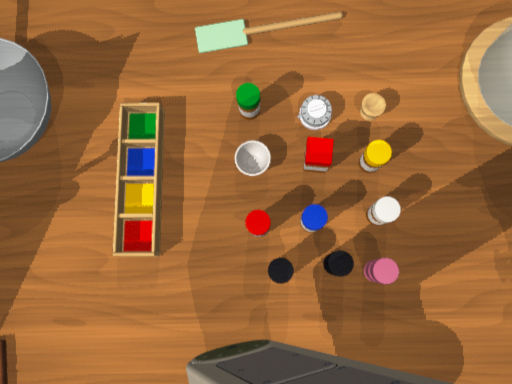

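View pics/scene0.png

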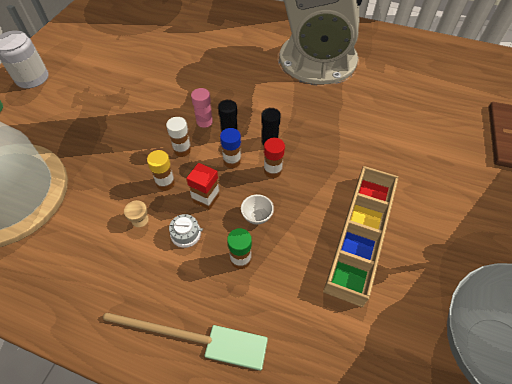

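The two pictures show these lids and pads (top-view pixels):
- **Red:** the round lid at (258,222). The square one at (319,152) is the look-alike.
- **Blue:** (314,217). Black at (281,270) and (339,263) and pink at (381,270) are not meant.
- **Yellow:** (377,153). The wooden cup at (373,105) is not.
- **Green:** (248,96). The spatula is pale green.
- **White:** (384,210), which stays where it is.
- **Caddy:** rim corners are about (122,103), (159,103), (155,254) and (114,254). Pads from top to bottom are green, blue, yellow, red.

```bash
cat > h.py <<'E'
import numpy as np, cv2
from scipy.optimize import least_squares
from workcell import telemetry, imaging
def proj(P,p):
    T=np.linalg.inv(p['pose']); c=np.atleast_2d(P)@T[:3,:3].T+T[:3,3]
    return np.c_[c[:,0]/-c[:,2], -c[:,1]/-c[:,2]]@p['camera_matrix'][:2,:2].T+p['camera_matrix'][:2,2]
def ray(uv,p,z):
    d=np.linalg.inv(p['camera_matrix'])@[*uv,1]; d=p['pose'][:3,:3]@[d[0],-d[1],-d[2]]
    o=p['pose'][:3,3]; return (o+d*(z-o[2])/d[2])[:2]
def mask(im,col):
    h,s,v=cv2.split(cv2.cvtColor(im,cv2.COLOR_RGB2HSV).astype(int))
    if col=='white': m=(s<40)&(v>150)
    elif col=='black': m=v<45
    else:
        c={'red':0,'yellow':27,'green':63,'blue':115}[col]; d=np.abs((h-c+90)%180-90)
        m=(d<(5 if col in('red','yellow') else 14))&(s>190)&(v>60)
    return m.astype(np.uint8)
def blobs(im,col):
    n,l,st,c=cv2.connectedComponentsWithStats(mask(im,col))
    return [(st[i],c[i]) for i in range(1,n) if st[i][4]>80]
th=np.linspace(0,2*np.pi,60)
def lidcen(xy,p,z0=0.,r=.022):
    R=np.c_[xy[0]+r*np.cos(th),xy[1]+r*np.sin(th)]
    P=np.r_[np.c_[R,0*th+z0+.066],np.c_[R,0*th+z0+.092]]
    h=cv2.convexHull(proj(P,p).astype(np.float32)); m=cv2.moments(h)
    return np.array([m['m10']/m['m00'],m['m01']/m['m00']])
E
python3 - <<'E'
from h import *
s={n:cv2.cvtColor(cv2.imread(f'pics/{n}0.png'),cv2.COLOR_BGR2RGB) for n in('top','scene')}
P={n:imaging.camera_params(n) for n in s}
for col in ['red','yellow','green','blue','white']:
    L={}
    for n in s:
        for st,c in blobs(s[n],col):
            if st[4]>1500: continue
            if n=='top':
              xy=ray(c,P[n],.08); f=least_squares(lambda q:lidcen(q,P[n])-c,xy).x
            else: f=least_squares(lambda q:lidcen(q,P[n])-c,ray(c,P[n],.08)).x
            print(col,n,st[:5],np.round(c,1),'lid',np.round(f,4),'pad',np.round(ray(c,P[n],.009),4))
for uv in [(122,103),(159,103),(155,254),(114,254)]: print('rim',ray(uv,P['top'],.046))
for uv in [(281,270),(339,263),(382,270),(319,150),(315,110),(373,105),(252,156)]: print('obst',uv,ray(uv,P['top'],.08))
cv2.imwrite('pics/crop.png',cv2.resize(cv2.cvtColor(s['top'],cv2.COLOR_RGB2BGR)[80:290,100:410],None,fx=2.5,fy=2.5,interpolation=cv2.INTER_CUBIC))
E
```

```text
red top [305 137  29  30 734] [318.8 151.1] lid [ 0.5554 -0.0987] pad [ 0.5726 -0.1066]
red top [246 210  25  25 500] [257.6 222.1] lid [0.4324 0.0118] pad [0.4395 0.0131]
red top [124 221  28  30 808] [137.4 235.5] lid [0.4141 0.2199] pad [0.4195 0.2388]
red scene [264 137  21  24 401] [273.8 148.5] lid [0.4332 0.012 ] pad [ 0.3758 -0.0045]
red scene [186 163  32  31 629] [202.  177.6] lid [ 0.5564 -0.0979] pad [ 0.5128 -0.1268]
red scene [359 180  29  21 369] [373.4 189.9] lid [0.4644 0.2286] pad [0.4104 0.2365]
yellow top [364 140  28  27 558] [377.5 152.7] lid [ 0.55   -0.2012] pad [ 0.5666 -0.2178]
yellow top [125 184  29  29 800] [139.1 197.9] lid [0.4797 0.2183] pad [0.4906 0.2369]
yellow scene [148 150  20  16 205] [157.9 156.9] lid [ 0.5405 -0.2068] pad [ 0.4951 -0.2479]
green top [236  83  24  26 483] [247.6  95.7] lid [0.6613 0.025 ] pad [0.6873 0.0274]
green top [129 114  26  24 598] [141.9 125.5] lid [0.611  0.2156] pad [0.6328 0.234 ]
blue top [128 149  26  26 662] [140.5 161.5] lid [0.5449 0.2169] pad [0.5612 0.2354]
blue top [302 205  25  25 482] [314.2 216.7] lid [ 0
[... 1170 characters left out ...]
.0244] pad [0.5428 0.0093]
white scene [170 214  32  25 468] [184.2 226. ] lid [ 0.6687 -0.0816] pad [ 0.6376 -0.1087]
white scene [171 231  30  16 100] [188.4 241.2] lid [ 0.694  -0.0607] pad [ 0.6658 -0.0855]
white scene [450 266  34  49 121] [461.8 285.6] lid [0.6051 0.4035] pad [0.5669 0.4312]
rim [0.66635692 0.26288919]
rim [0.66433215 0.19290972]
rim [0.38296431 0.19687519]
rim [0.3845219 0.2706328]
obst (281, 270) [ 0.35016685 -0.02623425]
obst (339, 263) [ 0.35988918 -0.12489562]
obst (382, 270) [ 0.34670032 -0.19671108]
obst (319, 150) [ 0.55755594 -0.09913455]
obst (315, 110) [ 0.63110145 -0.09501753]
obst (373, 105) [ 0.63743667 -0.198597  ]
obst (252, 156) [0.54980127 0.01922445]
```

View pics/crop.png

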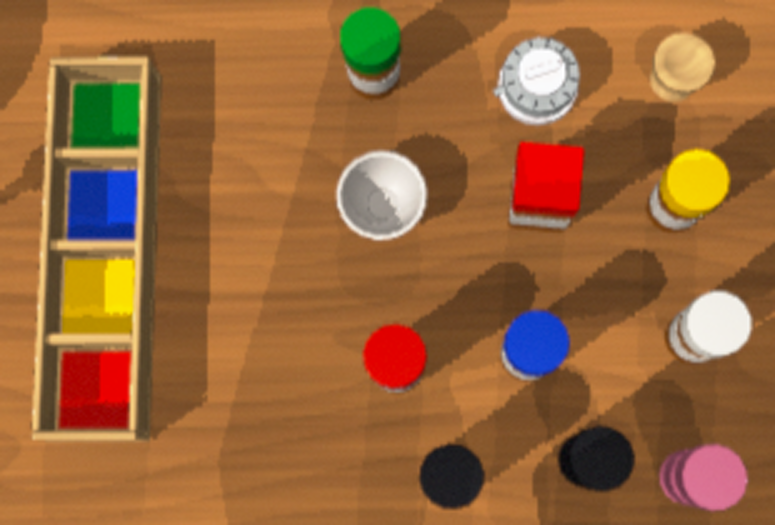

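The crop confirms the choice: round red (395,355), blue (537,343), yellow (695,183) and green (370,40). The square red (548,178) and white (715,325) are left alone. I'll align the tool with the world axes (tool x = +x, y = -y, z = -z) on the way to red.

Call:
step_arm(moves=[[[200, -215, 0], [0, 0, 0.333], 66], [[200, -215, 0], [0, 0, 0.333], 66], [[200, -215, 0], [0, 0, 0.333], 66], [[200, -215, 0], [0, 0, 0.333], 66], [[200, -215, 0], [0, 0, 0.333], 66], [[200, -215, 0], [0, 0, 0.333], 66], [[200, -215, 0], [0, 0, 0.333], 66], [[200, -215, 0], [0, 0, 0.333], 66]], grip_force=40)

```text
clock: 0.77
tcp_pos: [0.3075, -0.2684, 0.1989]
orientation: [-0.002, 1.0, 0.003, -0.0]
wrist_force: [-0.9, -0.9, -0.5]
finger_gap: 0.0662
grip_force: 0.0
```

Call:
step_arm(moves=[[[125, -280, -60], [0, 0, 0], 66], [[125, -280, -60], [0, 0, 0], 66], [[125, -280, -60], [0, 0, 0], 66], [[125, -280, -60], [0, 0, 0], 66], [[125, -280, -60], [0, 0, 0], 66], [[125, -280, -60], [0, 0, 0], 66], [[125, -280, -60], [0, 0, 0], 66], [[125, -280, -60], [0, 0, 0], 66]])

```text
clock: 1.43
tcp_pos: [0.4329, 0.0083, 0.2598]
orientation: [-0.0, 1.0, 0.001, 0.001]
wrist_force: [0.4, -0.0, 0.3]
finger_gap: 0.0659
grip_force: 0.0
```

```bash
python3 - <<'E'
from h import *
p=imaging.camera_params('wrist'); im=imaging.read_camera('wrist'); s=telemetry.get_state()
cv2.imwrite('pics/w1.png',im[:,:,::-1]); np.savez('pics/w1.npz',im=im,K=p['camera_matrix'],T=p['pose'])
print(s['tcp_pos'],s['orientation'],p)
for col in ['red','yellow','blue','green']:
  for st,c in blobs(im,col): print(col,st[:5],np.round(c,1),np.round(ray(c,p,.079),4))
E
```

```text
[0.43398319 0.00958157 0.26009208] [-9.28253084e-04  9.99996040e-01  2.30094746e-03  1.32794444e-03] {'camera_matrix': array([[322.69080232,   0.        , 263.10580247],
       [  0.        , 322.69080232, 190.91563561],
       [  0.        ,   0.        ,   1.        ]]), 'pose': array([[ 0.00259538,  0.96231877,  0.27191147,  0.50114684],
       [-0.9999948 ,  0.00301741, -0.00113396,  0.00889714],
       [-0.0019117 , -0.27190711,  0.9623216 ,  0.43475794],
       [ 0.        ,  0.        ,  0.        ,  1.        ]])}
red [ 340   17   60   57 2652] [369.   44.7] [ 0.5552 -0.0978]
red [  69  144   36   41 1243] [ 86.8 164.1] [0.4313 0.207 ]
red [ 240  145   39   42 1227] [259.5 165.6] [0.4301 0.0134]
yellow [442  38  16  22 169] [448.8  48.9] [ 0.5514 -0.1793]
yellow [ 62  87  37  46 960] [ 77.6 112.7] [0.4872 0.2087]
blue [  53   26   39   50 1630] [72.7 50.4] [0.5491 0.2042]
blue [ 327  140   42   41 1315] [347.5 159.6] [ 0.4372 -0.0847]
```

View pics/w1.png

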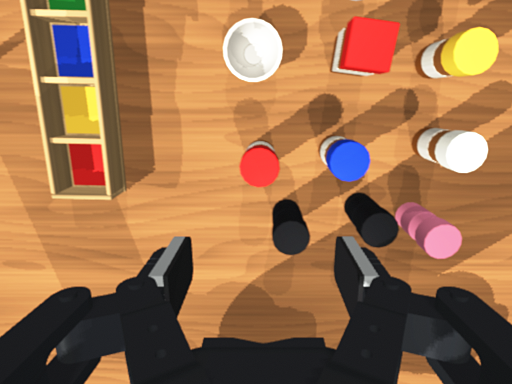

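The wrist view has the round red lid at (259,165) between the open fingers. Blue is at (347,160) and the caddy's near end at (54–122,197). All of this agrees with the top view, so I'm descending on red.

Call:
step_arm(moves=[[[-2, -3, 40], [0, 0, 0], 66], [[-2, -3, 80], [0, 0, 0], 66], [[-2, -3, 120], [0, 0, 0], 66], [[-2, -3, 155], [0, 0, 0], 66], [[-2, -3, 180], [0, 0, 0], 66], [[-2, -3, 195], [0, 0, 0], 66], [[-2, -3, 205], [0, 0, 0], 66], [[-2, -3, 205], [0, 0, 0], 66]])

```text
clock: 2.15
tcp_pos: [0.4273, 0.0081, 0.0516]
orientation: [-0.0, 1.0, -0.0, -0.003]
wrist_force: [-0.7, -0.1, 0.1]
finger_gap: 0.0664
grip_force: 0.0
```

Call:
step_arm(moves=[[[0, 0, 0], [0, 0, 0], 36], [[0, 0, 0], [0, 0, 0], 36], [[0, 0, 0], [0, 0, 0], 36], [[0, 0, 0], [0, 0, 0], 36], [[0, 0, 0], [0, 0, 0], 36], [[0, 0, 0], [0, 0, 0], 36]])

```text
clock: 2.65
tcp_pos: [0.4307, 0.0079, 0.055]
orientation: [0.0, 1.0, -0.0, 0.001]
wrist_force: [-1.1, 1.3, 5.5]
finger_gap: 0.041
grip_force: 40.9
```

```bash
python3 - <<'E'
from h import *
p=imaging.camera_params('wrist'); im=imaging.read_camera('wrist'); s=telemetry.get_state()
cv2.imwrite('pics/w2.png',im[:,:,::-1]); print(s['clock'],s['tcp_pos'],s['finger_gap'],s['grip_force'],s['wrist_force'])
E
```

```text
2.7 [0.43067058 0.00788692 0.0550188 ] 0.04110750454408667 40.93603491783142 [-0.13480249  1.41226872  6.5635264 ]
```

View pics/w2.png

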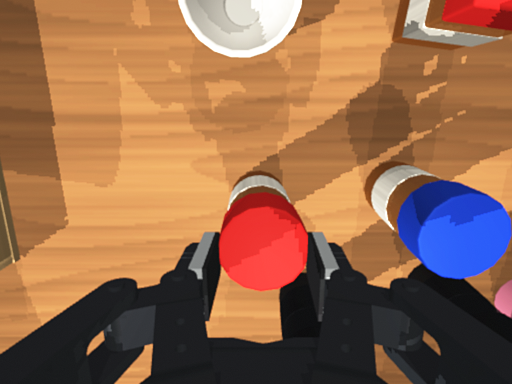

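```bash
python3 - <<'E'
from h import *
im=cv2.cvtColor(cv2.imread('pics/w2.png'),cv2.COLOR_BGR2RGB); p=imaging.camera_params('wrist'); s=telemetry.get_state()
for st,c in blobs(im,'red')+blobs(im,'blue'):
  print(st,c,least_squares(lambda q:lidcen(q,p)-c,ray(c,p,.08)).x, 'top-centre?')
im=imaging.read_camera('scene'); p=imaging.camera_params('scene'); cv2.imwrite('pics/s2.png',cv2.resize(im[90:220,190:350,::-1],None,fx=4,fy=4))
E
```

```text
[ 442    0   70   30 1761] [479.4213515   12.64792731] [ 0.53166818 -0.07906479] top-centre?
[ 219  192   89   99 4563] [258.4503616  229.96142888] [0.43747622 0.01080985] top-centre?
[ 398  181  113   99 8227] [453.69539322 228.79968397] [ 0.43715748 -0.08465406] top-centre?
```

View pics/s2.png

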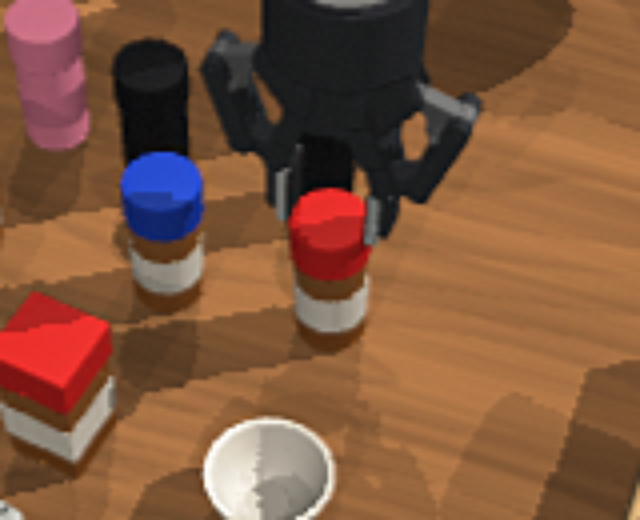

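```bash
python3 - <<'E'
from h import *
p=imaging.camera_params('wrist'); T=telemetry.get_state()
print(T['tcp_pos'],T['joint_pos'],T['finger_gap'])
for dx in (0,.004,.008,.012,.016):
  R=np.c_[T['tcp_pos'][0]+dx+.022*np.cos(th),.0085+.022*np.sin(th)]
  q=proj(np.r_[np.c_[R,0*th+.066],np.c_[R,0*th+.092]],p); g=proj(np.c_[R[:,:1]-.022*np.cos(th)[:,None]+.02*np.cos(th)[:,None],R[:,1:],0*th],p)
  print(dx,q.min(0),q.max(0))
im=cv2.cvtColor(cv2.imread('pics/w2.png'),cv2.COLOR_BGR2HSV)
print([(v,im[v,262].tolist()) for v in range(170,300,6)])
E
```

```text
[0.43067892 0.00786642 0.05501478] [-1.68470018e-01  1.38598869e-01 -5.54346642e-01  8.75618993e-01
 -9.38371217e-05  2.97326889e+00] 0.04115514379757636
0 [216.32653465 190.68895135] [310.15861478 291.97478434]
0.004 [215.98422651 183.34849037] [310.49611931 284.72220189]
0.008 [215.63692275 175.91333286] [310.83855057 277.36815378]
0.012 [215.2845132  168.38163446] [311.18601724 269.9104957 ]
0.016 [214.92688443 160.7515026 ] [311.53863121 262.3470225 ]
[(170, [13, 160, 139]), (176, [20, 34, 172]), (182, [22, 26, 175]), (188, [13, 178, 106]), (194, [0, 218, 153]), (200, [0, 218, 152]), (206, [0, 218, 167]), (212, [0, 205, 238]), (218, [0, 204, 239]), (224, [0, 204, 239]), (230, [0, 203, 240]), (236, [0, 202, 241]), (242, [1, 202, 241]), (248, [0, 193, 255]), (254, [1, 186, 255]), (260, [1, 186, 255]), (266, [1, 187, 255]), (272, [1, 186, 255]), (278, [1, 187, 255]), (284, [1, 186, 255]), (290, [3, 192, 255]), (296, [14, 152, 212])]
```

The wrist view shows red centred between the pads, with lid rows 190–291 as predicted for zero offset. The scene crop agrees. Lifting now and carrying it over the caddy.

Call:
step_arm(moves=[[[0, 0, -8], [0, 0, 0], 36], [[0, 0, -25], [0, 0, 0], 36], [[0, 0, -55], [0, 0, 0], 36], [[0, 0, -90], [0, 0, 0], 36], [[0, 0, -125], [0, 0, 0], 36], [[0, 0, -155], [0, 0, 0], 36], [[0, 0, -170], [0, 0, 0], 36], [[0, 0, -175], [0, 0, 0], 36]])

```text
clock: 3.42
tcp_pos: [0.431, 0.0077, 0.2324]
orientation: [0.001, 1.0, -0.0, 0.002]
wrist_force: [0.7, -0.5, -2.2]
finger_gap: 0.0412
grip_force: 40.8
```

Call:
step_arm(moves=[[[0, -20, 0], [0, 0, 0], 36], [[-3, -55, 0], [0, 0, 0], 36], [[-6, -90, 0], [0, 0, 0], 36], [[-9, -125, 0], [0, 0, 0], 36], [[-12, -160, 0], [0, 0, 0], 36], [[-12, -195, 0], [0, 0, 0], 36], [[-12, -215, 0], [0, 0, 0], 36], [[-12, -223, 0], [0, 0, 0], 36]])

```text
clock: 4.08
tcp_pos: [0.4226, 0.1115, 0.2288]
orientation: [-0.016, 1.0, 0.025, -0.001]
wrist_force: [0.5, 0.4, -2.0]
finger_gap: 0.041
grip_force: 40.9
```

```bash
python3 - <<'E'
from h import *
p=imaging.camera_params('wrist'); im=imaging.read_camera('wrist'); s=telemetry.get_state()
cv2.imwrite('pics/w3.png',im[:,:,::-1]); np.savez('pics/w3.npz',im=im,K=p['camera_matrix'],T=p['pose'])
print(s['tcp_pos'],s['orientation'],s['finger_gap'],s['wrist_force'])
for col in ['red','yellow','blue','green']:
  for st,c in blobs(im,col): print(col,st[:5],np.round(c,1),np.round(ray(c,p,.009),4))
E
```

```text
[0.42277259 0.11148445 0.22892991] [-1.65046972e-02  9.99562158e-01  2.45419148e-02 -8.83853750e-04] 0.04105618200704597 [ 0.34591073 -0.94816863 -1.96669469]
red [ 469    4   43   67 2120] [494.3  39.3] [ 0.566  -0.1273]
red [ 146  132   41   47 1789] [166.3 155.1] [0.4176 0.2404]
red [ 219  192   89   98 6838] [262.  241.1] [0.3088 0.1157]
yellow [ 145   71   42   52 1354] [160.7  99.4] [0.4842 0.2448]
blue [ 142    3   46   58 2395] [164.9  31.3] [0.5584 0.2372]
blue [ 439  143   56   46 1991] [466.5 165.2] [ 0.4253 -0.1281]
```

View pics/w3.png

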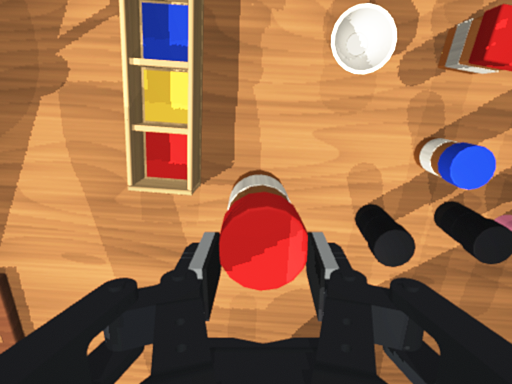

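The arm stopped at y = 0.11 because joint 6 has reached its 3.14 limit. The picture shows red still held at (262,241) and the pads red/yellow/blue at (166,155), (161,99) and (165,31). I'll turn the tool back by half a turn, which gives the same grasp.

Call:
step_arm(moves=[[[0, 0, 0], [0, 0, -0.12], 36], [[0, 0, 0], [0, 0, -0.24], 36], [[0, 0, 0], [0, 0, -0.36], 36], [[0, 0, 0], [0, 0, -0.48], 36], [[0, 0, 0], [0, 0, -0.6], 36], [[0, 0, 0], [0, 0, -0.72], 36], [[0, 0, 0], [0, 0, -0.84], 36], [[0, 0, 0], [0, 0, -0.96], 36]])

```text
clock: 4.8
tcp_pos: [0.4227, 0.1113, 0.2291]
orientation: [-0.015, 0.874, 0.486, 0.007]
wrist_force: [-0.1, -0.5, -1.6]
finger_gap: 0.0411
grip_force: 40.9
```

Call:
step_arm(moves=[[[0, 0, 0], [0, 0, -0.12], 36], [[0, 0, 0], [0, 0, -0.24], 36], [[0, 0, 0], [0, 0, -0.36], 36], [[0, 0, 0], [0, 0, -0.48], 36], [[0, 0, 0], [0, 0, -0.6], 36], [[0, 0, 0], [0, 0, -0.72], 36], [[0, 0, 0], [0, 0, -0.84], 36], [[0, 0, 0], [0, 0, -0.96], 36]])

```text
clock: 5.47
tcp_pos: [0.4227, 0.1113, 0.2291]
orientation: [-0.01, 0.551, 0.834, 0.013]
wrist_force: [-0.1, -0.5, -2.5]
finger_gap: 0.0408
grip_force: 40.9
```

```bash
cat >> h.py <<'E'
from scipy.spatial.transform import Rotation as Rn
def to(x,y,z,yaw=np.pi):
    "shift mm and turn from the measured pose to (x,y,z), tool x at world yaw"
    s=telemetry.get_state(); q=s['orientation']; R=Rn.from_quat([*q[1:],q[0]])
    D=Rn.from_euler('z',yaw)*Rn.from_quat([1,0,0,0])
    print('t',round(s['clock'],2),'tcp',np.round(s['tcp_pos'],4),'gap',round(s['finger_gap'],4),'j6',round(s['joint_pos'][5],2),'shift',np.round(R.inv().apply(np.array([x,y,z])-s['tcp_pos'])*1000,1),'turn',np.round((R.inv()*D).as_rotvec(),3))
E
python3 - <<'E'
from h import *
to(.4195,.2325,.23); to(.4195,.2325,.23,np.pi-.8)
E
```

```text
t 5.47 tcp [0.4227 0.1113 0.2291] gap 0.0408 j6 1.21 shift [112.7  44.7   3.1] turn [ 0.028 -0.021 -1.167]
t 5.47 tcp [0.4227 0.1113 0.2291] gap 0.0408 j6 1.21 shift [112.7  44.7   3.1] turn [ 0.016 -0.029 -0.367]
```

Call:
step_arm(moves=[[[14, 6, 0], [0.003, -0.002, -0.12], 36], [[28, 11, 0], [0.006, -0.005, -0.24], 36], [[42, 17, 0], [0.009, -0.007, -0.36], 36], [[57, 23, 0], [0.012, -0.009, -0.48], 36], [[72, 29, 0], [0.015, -0.012, -0.6], 36], [[86, 34, 0], [0.018, -0.014, -0.72], 36], [[100, 40, 0], [0.02, -0.015, -0.84], 36], [[113, 45, 0], [0.023, -0.018, -0.96], 36]])

```text
clock: 6.13
tcp_pos: [0.4204, 0.2338, 0.2331]
orientation: [-0.002, 0.103, 0.995, 0.002]
wrist_force: [-0.5, 0.8, -0.7]
finger_gap: 0.0412
grip_force: 40.9
```

```bash
python3 - <<'E'
from h import *
to(.4195,.2325,.23)
E
```

```text
t 6.13 tcp [0.4204 0.2338 0.2331] gap 0.0412 j6 0.54 shift [ 0.6 -1.4  3.1] turn [ 0.005 -0.004 -0.207]
```

Call:
step_arm(moves=[[[0, 0, 0], [0.003, -0.002, -0.1], 36], [[0, 0, 0], [0.005, -0.004, -0.207], 36], [[0, 0, 0], [0.005, -0.004, -0.207], 36], [[0, 0, 0], [0.005, -0.004, -0.207], 36]])

```text
clock: 6.47
tcp_pos: [0.4202, 0.2332, 0.2331]
orientation: [0.0, 0.004, 1.0, -0.0]
wrist_force: [0.3, 0.2, -2.1]
finger_gap: 0.0413
grip_force: 41.0
```

```bash
python3 - <<'E'
from h import *
to(.4195,.2325,.23)
p=imaging.camera_params('wrist'); im=imaging.read_camera('wrist'); print(telemetry.get_state()['orientation'])
cv2.imwrite('pics/w4.png',im[:,:,::-1]); np.savez('pics/w4.npz',im=im,K=p['camera_matrix'],T=p['pose'])
im=imaging.read_camera('top'); cv2.imwrite('pics/t4.png',im[:,:,::-1])
E
```

```text
t 6.47 tcp [0.4202 0.2332 0.2331] gap 0.0413 j6 0.35 shift [ 0.7 -0.7  3.1] turn [-0.     0.    -0.008]
[ 5.30726150e-05  3.98571728e-03  9.99992044e-01 -1.54419114e-04]
```

View pics/w4.png

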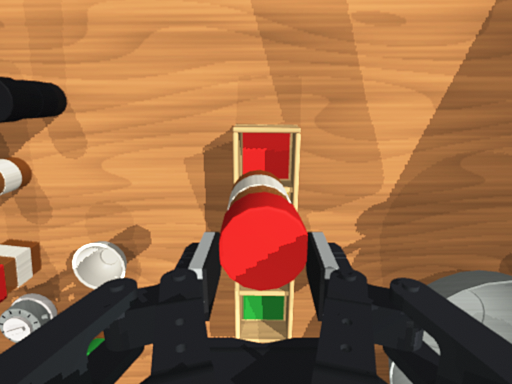

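The view looks back toward the base. The red jar at (262,240) hangs over the caddy, whose near-end rim corners are at about (234,127) and (301,127). The green bay is at (263,306).

```bash
python3 - <<'E'
from h import *
d=np.load('pics/w4.npz'); p=dict(camera_matrix=d['K'],pose=d['T']); im=d['im']
for uv in [(233.5,127),(301,127),(237,338),(294,341)]: print(uv,ray(uv,p,.046))
h,s,v=cv2.split(cv2.cvtColor(im,cv2.COLOR_RGB2HSV))
for r in (150,160,305): print(r,' '.join(f'{a}:{b},{c}' for a,b,c in zip(range(228,308),s[r,228:308],v[r,228:308])))
for r in (264,): print('col',' '.join(f'{a}:{b},{c}' for a,b,c in zip(range(118,140),s[118:140,r],v[118:140,r])))
d=np.load('pics/w1.npz'); p=dict(camera_matrix=d['K'],pose=d['T'])
for uv in [(54,198),(122,196)]: print('w1',uv,ray(uv,p,.046))
d=np.load('pics/w3.npz'); p=dict(camera_matrix=d['K'],pose=d['T'])
for uv in [(127,191),(196,193)]: print('w3',uv,ray(uv,p,.046))
E
```

```text
(233.5, 127) [0.37914671 0.20168078]
(301, 127) [0.37976419 0.27617723]
(237, 338) [0.65686341 0.19714969]
(294, 341) [0.66234597 0.27348387]
150 228:158,124 229:158,121 230:159,120 231:162,118 232:145,127 233:123,195 234:104,246 235:91,251 236:91,252 237:108,243 238:122,192 239:121,173 240:118,155 241:116,134 242:168,185 243:208,239 244:213,246 245:211,247 246:210,247 247:211,247 248:210,246 249:211,244 250:211,244 251:211,244 252:212,244 253:211,244 254:211,243 255:213,241 256:214,240 257:213,241 258:213,241 259:211,241 260:212,244 261:211,247 262:210,248 263:210,249 264:212,245 265:218,214 266:216,177 267:218,173 268:216,175 269:214,176 270:217,175 271:216,172 272:217,167 273:216,168 274:216,176 275:217,186 276:217,186 277:215,187 278:217,186 279:215,187 280:215,187 281:216,183 282:216,176 283:217,175 284:216,175 285:216,176 286:216,176 287:220,176 288:217,173 289:165,170 290:117,174 291:118,151 292:123,102 293:119,88 294:122,113 295:123,183 296:110,241 297:93,250 298:88,251 299:107,241 300:145,195 301:156,193 302:157,192 303:155,189 304:155,186 305:157,184 306:157,184 307:157,184
[... 1635 characters left out ...]
:113,149 285:121,175 286:125,124 287:122,86 288:123,120 289:122,197 290:106,243 291:94,249 292:104,245 293:139,216 294:157,201 295:156,201 296:155,202 297:155,202 298:154,202 299:155,201 300:155,201 301:155,201 302:155,201 303:153,201 304:154,202 305:155,201 306:155,201 307:155,201
col 118:154,210 119:155,209 120:155,210 121:154,210 122:154,213 123:153,219 124:131,216 125:118,197 126:120,183 127:116,224 128:102,243 129:98,244 130:103,240 131:112,226 132:151,183 133:213,176 134:220,187 135:215,187 136:215,186 137:214,187 138:213,188 139:215,187
w1 (54, 198) [0.3811875  0.27308727]
w1 (122, 196) [0.38409367 0.18693387]
w3 (127, 191) [0.37945605 0.27600266]
w3 (196, 193) [0.38180564 0.1947493 ]
```

```bash
python3 - <<'E'
from h import *
d=np.load('pics/w4.npz'); p=dict(camera_matrix=d['K'],pose=d['T'])
for u,v in [(232.7,150),(299.8,150),(234.7,305),(292.8,305),(266,126.5)]: print(u,v,ray((u,v),p,.046))
im=cv2.imread('pics/top0.png'); h,s,v=cv2.split(cv2.cvtColor(im,cv2.COLOR_BGR2HSV)); p=imaging.camera_params('top')
for r in (120,160,200,240):
  b=np.where((s[r,105:175]<115)&(v[r,105:175]>200))[0]+105; print(r,b, [ray((u,r),p,.046).round(4).tolist() for u in (b.min()-.5,b.max()+.5)])
for c in (128,145):
  b=np.where((s[95:262,c]<115)&(v[95:262,c]>190))[0]+95; print(c,b,[ray((c,u),p,.046).round(4).tolist() for u in (b.min()-.5,b.max()+.5)])
E
```

```text
232.7 150 [0.404597   0.19993626]
299.8 150 [0.40522711 0.27543074]
234.7 305 [0.60588796 0.19571227]
292.8 305 [0.60655    0.27093654]
266 126.5 [0.37890117 0.23754945]
120 [156] [[0.6314, 0.1991], [0.6313, 0.1972]]
160 [117 155] [[0.5567, 0.2705], [0.5549, 0.1981]]Traceback (most recent call last):
  File "<stdin>", line 6, in <module>
    return umr_minimum(a, axis, None, out, keepdims, initial, where)
ValueError: zero-size array to reduction operation minimum which has no identity
```

Wrist and top views agree on the caddy line. Bay centres: red (.418,.2374), yellow (.488,.2359), blue (.558,.2344), green (.628,.2328).

Call:
step_arm(moves=[[[2, 4, 15], [0, 0, -0.008], 36], [[2, 4, 40], [0, 0, -0.008], 36], [[2, 4, 70], [0, 0, -0.008], 36], [[2, 4, 100], [0, 0, -0.008], 36], [[2, 4, 130], [0, 0, -0.008], 36], [[2, 4, 150], [0, 0, -0.008], 36], [[2, 4, 160], [0, 0, -0.008], 36], [[2, 4, 163], [0, 0, -0.008], 36]])

```text
clock: 7.23
tcp_pos: [0.4167, 0.2369, 0.0685]
orientation: [-0.002, -0.001, 1.0, -0.001]
wrist_force: [0.5, -0.2, -2.0]
finger_gap: 0.0409
grip_force: 41.0
```

Call:
step_arm(moves=[[[0, 0, 1], [0, 0, 0], 36], [[0, 0, 2], [0, 0, 0], 36], [[0, 0, 3], [0, 0, 0], 36], [[0, 0, 4], [0, 0, 0], 36], [[0, 0, 4], [0, 0, 0], 36]])

```text
clock: 7.65
tcp_pos: [0.4186, 0.2379, 0.0669]
orientation: [0.001, -0.002, 1.0, 0.0]
wrist_force: [0.1, -1.1, -0.8]
finger_gap: 0.0415
grip_force: 41.0
```

Call:
step_arm(moves=[[[0, 0, 1], [0, 0, 0], 36], [[0, 0, 2], [0, 0, 0], 36], [[0, 0, 2], [0, 0, 0], 36], [[0, 0, 2], [0, 0, 0], 36]])

```text
clock: 7.98
tcp_pos: [0.418, 0.2378, 0.0643]
orientation: [0.0, -0.002, 1.0, 0.0]
wrist_force: [-0.5, 0.0, -0.7]
finger_gap: 0.0408
grip_force: 41.1
```

Call:
step_arm(moves=[[[0, 0, 0.5], [0, 0, 0], 36], [[0, 0, 1], [0, 0, 0], 36], [[0, 0, 1], [0, 0, 0], 36], [[0, 0, 1], [0, 0, 0], 36]])

```text
clock: 8.32
tcp_pos: [0.4189, 0.2378, 0.0641]
orientation: [0.001, -0.002, 1.0, 0.0]
wrist_force: [0.2, -0.6, 4.8]
finger_gap: 0.0413
grip_force: 41.9
```

Call:
step_arm(moves=[[[0, 0, 0], [0, 0, 0], 50], [[0, 0, 0], [0, 0, 0], 58], [[0, 0, 0], [0, 0, 0], 64], [[0, 0, -5], [0, 0, 0], 64], [[0, 0, -25], [0, 0, 0], 64], [[0, 0, -60], [0, 0, 0], 64], [[0, 0, -95], [0, 0, 0], 64], [[0, 0, -110], [0, 0, 0], 64]])

```text
clock: 8.98
tcp_pos: [0.4195, 0.2384, 0.1776]
orientation: [0.002, -0.002, 1.0, 0.001]
wrist_force: [0.3, -1.5, -0.6]
finger_gap: 0.0641
grip_force: 0.0
```

Call:
step_arm(moves=[[[-10, -160, 0], [0, 0, 0], 64], [[-20, -323, 0], [0, 0, 0], 64], [[-20, -323, 0], [0, 0, 0], 64], [[-20, -323, 0], [0, 0, 0], 64], [[-20, -323, 0], [0, 0, 0], 64], [[-20, -323, 0], [0, 0, 0], 64], [[-20, -323, 0], [0, 0, 0], 64], [[-20, -323, 0], [0, 0, 0], 64]])

```text
clock: 9.65
tcp_pos: [0.4392, -0.0881, 0.1737]
orientation: [0.001, -0.001, 1.0, -0.0]
wrist_force: [0.9, 0.6, -0.4]
finger_gap: 0.0639
grip_force: 0.0
```

```bash
python3 - <<'E'
from h import *
to(.439,-.0852,.055)
im=imaging.read_camera('top'); cv2.imwrite('pics/t5.png',im[:,:,::-1]); p=imaging.camera_params('top')
for col in ['red','blue']:
  for st,c in blobs(im,col):
    z=.009 if c[0]<200 else 0
    print(col,st[:5],np.round(c,1),least_squares(lambda q:lidcen(q,p,z)-c,ray(c,p,.08)).x)
E
```

```text
t 9.65 tcp [ 0.4392 -0.0881  0.1737] gap 0.0639 j6 -0.38 shift [  0.3   3.  118.7] turn [-0.001  0.001  0.003]
red [115 220  37  31 814] [132.  234.3] [0.41571791 0.22695632]
blue [128 149  26  26 662] [140.5 161.5] [0.54287487 0.2145866 ]
```

Call:
step_arm(moves=[[[0, 1, 30], [0, 0, 0], 64], [[0, 1, 65], [0, 0, 0], 64], [[0, 1, 95], [0, 0, 0], 64], [[0, 1, 112], [0, 0, 0], 64], [[0, 1, 119], [0, 0, 0], 64], [[0, 1, 119], [0, 0, 0], 64], [[0, 1, 119], [0, 0, 0], 36], [[0, 1, 119], [0, 0, 0], 36]])

```text
clock: 10.37
tcp_pos: [0.4407, -0.0847, 0.0558]
orientation: [0.001, -0.002, 1.0, -0.001]
wrist_force: [-1.6, -2.0, 13.6]
finger_gap: 0.041
grip_force: 39.9
```

Call:
step_arm(moves=[[[0, 0, 0], [0, 0, 0], 36], [[0, 0, 0], [0, 0, 0], 36], [[0, 0, 0], [0, 0, 0], 36], [[0, 0, 0], [0, 0, 0], 36]])

```text
clock: 10.7
tcp_pos: [0.4408, -0.0848, 0.056]
orientation: [0.002, -0.002, 1.0, -0.001]
wrist_force: [-1.2, -0.5, 7.9]
finger_gap: 0.0408
grip_force: 40.2
```

```bash
cat >> h.py <<'E'
def held(col,name):
    "offset of the held lid from the TCP, from the wrist picture"
    p=imaging.camera_params('wrist'); im=imaging.read_camera('wrist'); s=telemetry.get_state(); t=s['tcp_pos']
    cv2.imwrite(f'pics/{name}.png',im[:,:,::-1]); np.savez(f'pics/{name}.npz',im=im,K=p['camera_matrix'],T=p['pose'])
    for st,c in blobs(im,col):
        if abs(c[0]-263)<60 and st[4]>3000:
            f=least_squares(lambda q:lidcen(q,p,t[2]-.055)-c,t[:2]).x
            print(col,st,c.round(1),'lid - tcp',(f-t[:2]).round(4))
E
python3 - <<'E'
from h import *
to(.558,.2344,.064); held('blue','w6')
E
```

```text
t 10.7 tcp [ 0.4408 -0.0848  0.056 ] gap 0.0408 j6 -0.37 shift [-118.5  318.6   -8. ] turn [-0.001  0.004  0.004]
blue [ 220  190   88   96 6629] [263.  238.7] lid - tcp [-0.0038  0.0006]
```

Call:
step_arm(moves=[[[0, 0, -8], [0, 0, 0], 36], [[0, 0, -25], [0, 0, 0], 36], [[0, 0, -55], [0, 0, 0], 36], [[0, 0, -90], [0, 0, 0], 36], [[0, 0, -120], [0, 0, 0], 36], [[-4, 10, -140], [0, 0, 0], 36], [[-13, 35, -150], [0, 0, 0], 36], [[-26, 70, -150], [0, 0, 0], 36]])

```text
clock: 11.42
tcp_pos: [0.4666, -0.0152, 0.2082]
orientation: [0.003, -0.0, 1.0, -0.001]
wrist_force: [1.2, -0.7, -1.2]
finger_gap: 0.0404
grip_force: 40.8
```

Call:
step_arm(moves=[[[-14, 36, 0], [0, 0, 0], 36], [[-28, 73, 0], [0, 0, 0], 36], [[-41, 110, 0], [0, 0, 0], 36], [[-55, 147, 0], [0, 0, 0], 36], [[-68, 183, 0], [0, 0, 0], 36], [[-80, 215, 0], [0, 0, 0], 36], [[-89, 239, 0], [0, 0, 0], 36], [[-93, 249, 0], [0, 0, 0], 36]])

```text
clock: 12.08
tcp_pos: [0.5573, 0.2388, 0.2042]
orientation: [0.0, -0.004, 1.0, 0.0]
wrist_force: [0.6, -0.3, -1.9]
finger_gap: 0.0404
grip_force: 40.8
```

Call:
step_arm(moves=[[[0, 0, 0], [0, 0, 0], 36], [[0, 0, 0], [0, 0, 0], 36]])

```text
clock: 12.25
tcp_pos: [0.5564, 0.2352, 0.2041]
orientation: [-0.0, -0.003, 1.0, -0.001]
wrist_force: [0.1, -0.4, -0.3]
finger_gap: 0.0403
grip_force: 40.9
```

```bash
python3 - <<'E'
from h import *
to(.5595,.2344,.067); held('blue','w7')
E
```

```text
t 12.25 tcp [0.5564 0.2352 0.2041] gap 0.0403 j6 0.26 shift [ -3.2  -0.7 137.1] turn [-0.001 -0.001  0.005]
blue [ 220  190   87   96 6675] [263.  238.3] lid - tcp [-0.0038  0.0013]
```

View pics/w7.png

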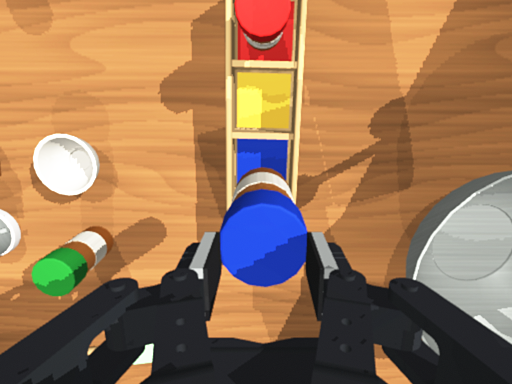

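Red stands upright in its bay at (264,30), and blue is held over its own bay. Lowering.

Call:
step_arm(moves=[[[-3, -1, 15], [0, 0, 0.005], 36], [[-3, -1, 40], [0, 0, 0.005], 36], [[-3, -1, 75], [0, 0, 0.005], 36], [[-3, -1, 105], [0, 0, 0.005], 36], [[-3, -1, 125], [0, 0, 0.005], 36], [[-3, -1, 133], [0, 0, 0.005], 36], [[-3, -1, 136], [0, 0, 0.005], 36], [[-3, -1, 136], [0, 0, 0.005], 36]])

```text
clock: 12.97
tcp_pos: [0.56, 0.2333, 0.0686]
orientation: [0.0, 0.001, 1.0, -0.0]
wrist_force: [0.0, 0.4, -2.2]
finger_gap: 0.0403
grip_force: 40.9
```

Call:
step_arm(moves=[[[0, 0, 1], [0, 0, 0], 36], [[0, 0, 2], [0, 0, 0], 36], [[0, 0, 2], [0, 0, 0], 36], [[0, 0, 2], [0, 0, 0], 36]])

```text
clock: 13.3
tcp_pos: [0.5606, 0.2345, 0.0672]
orientation: [0.001, 0.0, 1.0, 0.0]
wrist_force: [0.2, 0.1, -1.2]
finger_gap: 0.04
grip_force: 40.9
```

Call:
step_arm(moves=[[[0, 0, 1], [0, 0, 0], 36], [[0, 0, 1.5], [0, 0, 0], 36], [[0, 0, 2], [0, 0, 0], 36], [[0, 0, 2], [0, 0, 0], 36]])

```text
clock: 13.63
tcp_pos: [0.5607, 0.2345, 0.0652]
orientation: [0.001, 0.0, 1.0, 0.0]
wrist_force: [-0.7, -0.6, 4.3]
finger_gap: 0.0405
grip_force: 42.0
```

Call:
step_arm(moves=[[[0, 0, 0.5], [0, 0, 0], 36], [[0, 0, 1], [0, 0, 0], 36], [[0, 0, 1], [0, 0, 0], 36]])

```text
clock: 13.88
tcp_pos: [0.5612, 0.2344, 0.0651]
orientation: [0.002, 0.0, 1.0, 0.0]
wrist_force: [-2.0, -1.0, 9.6]
finger_gap: 0.0406
grip_force: 43.0
```

Call:
step_arm(moves=[[[0, 0, 0], [0, 0, 0], 50], [[0, 0, 0], [0, 0, 0], 58], [[0, 0, 0], [0, 0, 0], 64], [[0, 0, -5], [0, 0, 0], 64], [[0, 0, -25], [0, 0, 0], 64], [[0, 0, -60], [0, 0, 0], 64], [[0, 0, -95], [0, 0, 0], 64], [[0, 0, -120], [0, 0, 0], 64]])

```text
clock: 14.55
tcp_pos: [0.5604, 0.2345, 0.1861]
orientation: [0.001, 0.0, 1.0, 0.0]
wrist_force: [1.1, 0.7, 0.2]
finger_gap: 0.0639
grip_force: 0.0
```

Call:
step_arm(moves=[[[5, -300, -10], [0, 0, 0], 64], [[5, -300, -10], [0, 0, 0], 64], [[5, -300, -10], [0, 0, 0], 64], [[5, -300, -10], [0, 0, 0], 64], [[5, -300, -10], [0, 0, 0], 64], [[5, -300, -10], [0, 0, 0], 64], [[5, -300, -10], [0, 0, 0], 64], [[5, -300, -10], [0, 0, 0], 64]])

```text
clock: 15.22
tcp_pos: [0.5547, -0.0714, 0.1935]
orientation: [0.0, 0.003, 1.0, -0.001]
wrist_force: [-0.1, 0.5, 0.5]
finger_gap: 0.0639
grip_force: 0.0
```

Call:
step_arm(moves=[[[6, -136, 0], [0, 0, 0], 64], [[6, -136, 0], [0, 0, 0], 64], [[6, -136, 0], [0, 0, 0], 64], [[6, -136, 0], [0, 0, 0], 64], [[6, -136, 0], [0, 0, 0], 64], [[6, -136, 0], [0, 0, 0], 64]])

```text
clock: 15.72
tcp_pos: [0.5483, -0.2017, 0.193]
orientation: [-0.0, 0.001, 1.0, 0.0]
wrist_force: [-0.7, -0.2, 0.4]
finger_gap: 0.0639
grip_force: 0.0
```

```bash
python3 - <<'E'
from h import *
p=imaging.camera_params('wrist'); im=imaging.read_camera('wrist'); cv2.imwrite('pics/w8.png',im[:,:,::-1])
xy=[.55,-.2012]
for st,c in blobs(im,'yellow'):
    print(st,c,least_squares(lambda q:lidcen(q,p)-c,ray(c,p,.08)).x)
to(.55,-.2012,.055)
im=imaging.read_camera('top'); cv2.imwrite('pics/t8.png',im[:,:,::-1])
E
```

```text
t 15.77 tcp [ 0.5484 -0.2007  0.1931] gap 0.0642 j6 -0.49 shift [ -1.7  -0.6 138.1] turn [ 0.001 -0.    -0.001]
```

View pics/w8.png

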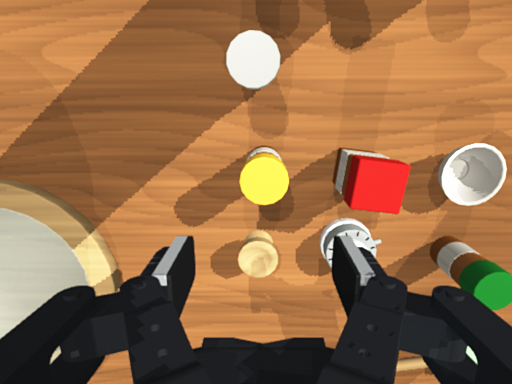

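The yellow lid is at (264,179), between the fingers' column range. The square red at (377,183) and white at (253,59) are clear of the path.

```bash
python3 - <<'E'
from h import *
p=imaging.camera_params('wrist'); im=cv2.imread('pics/w8.png')
h,s,v=cv2.split(cv2.cvtColor(im,cv2.COLOR_BGR2HSV)); m=((abs(h.astype(int)-28)<5)&(s>150)).astype(np.uint8)
n,l,st,c=cv2.connectedComponentsWithStats(m)
for i in range(1,n):
  if st[i][4]>500: print(st[i],c[i],least_squares(lambda q:lidcen(q,p)-c[i],[.55,-.2]).x)
E
```

```text
[ 240  154   49   51 1871] [264.19080706 179.6889364 ] [ 0.54880713 -0.19834936]
```

Call:
step_arm(moves=[[[-1, 1, 35], [0, 0, 0], 64], [[-1, 1, 75], [0, 0, 0], 64], [[-1, 1, 110], [0, 0, 0], 64], [[-1, 1, 130], [0, 0, 0], 64], [[-1, 1, 138], [0, 0, 0], 64], [[-1, 1, 138], [0, 0, 0], 64], [[-1, 1, 138], [0, 0, 0], 36], [[-1, 1, 138], [0, 0, 0], 36]])

```text
clock: 16.48
tcp_pos: [0.5513, -0.2009, 0.0575]
orientation: [0.002, -0.0, 1.0, -0.001]
wrist_force: [-2.3, -5.7, 7.1]
finger_gap: 0.0409
grip_force: 5.9
```

Call:
step_arm(moves=[[[0, 0, 0], [0, 0, 0], 36], [[0, 0, 0], [0, 0, 0], 36], [[0, 0, 0], [0, 0, 0], 36], [[0, 0, 0], [0, 0, 0], 36]])

```text
clock: 16.82
tcp_pos: [0.5521, -0.2019, 0.0588]
orientation: [0.003, 0.0, 1.0, -0.002]
wrist_force: [0.0, 0.6, 7.7]
finger_gap: 0.0358
grip_force: 3.5
```

Call:
step_arm(moves=[[[0, 0, -8], [0, 0, 0], 36], [[0, 0, -25], [0, 0, 0], 36], [[0, 0, -55], [0, 0, 0], 36], [[0, 0, -90], [0, 0, 0], 36], [[0, 0, -120], [0, 0, 0], 36], [[0, 0, -140], [0, 0, 0], 36], [[0, 0, -150], [0, 0, 0], 36], [[0, 0, -155], [0, 0, 0], 36]])

```text
clock: 17.48
tcp_pos: [0.5506, -0.2012, 0.2133]
orientation: [0.002, 0.0, 1.0, -0.001]
wrist_force: [0.6, -0.2, -0.1]
finger_gap: 0.0362
grip_force: 0.0
```

```bash
sed -i "s/'yellow':27/'yellow':28/; s/(s>190)/(s>150)/" h.py; python3 - <<'E'
from h import *
to(.488,.2359,.21); held('yellow','w9')
E
```

```text
t 17.48 tcp [ 0.5506 -0.2012  0.2133] gap 0.0362 j6 -0.49 shift [ 63. 437.   2.] turn [-0.002  0.004 -0.001]
```

The yellow grasp slipped. The fingers closed to 36 mm with no grip force, so I'm looking again.

View pics/w9.png

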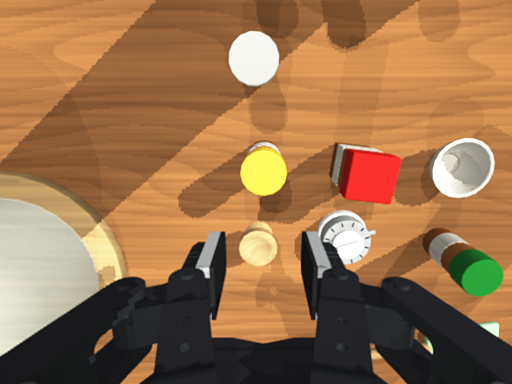

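```bash
python3 - <<'E'
from h import *
p=imaging.camera_params('wrist')
d=np.load('pics/w9.npz'); print(np.abs(d['T']-p['pose']).max())
for st,c in blobs(d['im'],'yellow'): print(st,c,least_squares(lambda q:lidcen(q,p)-c,[.55,-.2]).x)
p=imaging.camera_params('top')
for f in ('top0','t8'):
  im=cv2.cvtColor(cv2.imread(f'pics/{f}.png'),cv2.COLOR_BGR2RGB)
  for st,c in blobs(im,'yellow')+blobs(im,'green'): print(f,st,c.round(1),least_squares(lambda q:lidcen(q,p)-c,[.55,-.2]).x.round(4))
p=imaging.camera_params('scene'); im=imaging.read_camera('scene'); cv2.imwrite('pics/s9.png',im[:,:,::-1])
for st,c in blobs(im,'yellow')+blobs(im,'green'): print('scene',st,c.round(1),least_squares(lambda q:lidcen(q,p)-c,[.55,-.2]).x.round(4))
E
```

```text
0.0009714085244822424
[ 241  148   46   47 1664] [263.45853365 171.66947115] [ 0.54786173 -0.20013161]
top0 [367 140  24  24 459] [378.4 151.6] [ 0.5519 -0.203 ]
top0 [141 184  13  23 257] [147.3 194.6] [0.4852 0.2039]
top0 [236  83  24  26 498] [247.7  95.6] [0.6615 0.0249]
top0 [129 113  27  26 646] [141.9 125.9] [0.6104 0.2157]
t8 [142 184  12  21 218] [147.3 194.1] [0.4862 0.2039]
t8 [236  83  24  26 488] [247.5  95.5] [0.6618 0.0252]
t8 [129 113  27  26 646] [141.9 126. ] [0.6101 0.2157]
scene [147 150  21  16 256] [156.9 157.9] [ 0.5434 -0.2075]
scene [228 228  23  28 515] [239.2 241.5] [0.6619 0.0252]
scene [332 262  35  31 673] [349.3 276.9] [0.6571 0.2248]
```

```bash
python3 - <<'E'
from h import *
p=imaging.camera_params('wrist'); s=telemetry.get_state(); q=s['orientation']; R=Rn.from_quat([*q[1:],q[0]])
T=np.eye(4); T[:3,:3]=R.as_matrix(); T[:3,3]=s['tcp_pos']
print(np.round(np.linalg.inv(T)@p['pose'],4))
for x in (-11,0,11):
  for z in (0,-6,-19,-30):
    print(x,z,proj(T[:3,:3]@np.array([x,-18,z])*.001+T[:3,3],p).round(0))
im=cv2.imread('pics/w9.png')[215:325,180:345]; cv2.imwrite('pics/w9c.png',cv2.resize(im,None,fx=4.5,fy=4.5,interpolation=cv2.INTER_CUBIC))
E
```

```text
[[-3.000e-04  9.623e-01  2.719e-01  6.970e-02]
 [ 1.000e+00  6.000e-04 -1.000e-03  5.000e-04]
 [-1.200e-03  2.719e-01 -9.623e-01 -1.749e-01]
 [ 0.000e+00  0.000e+00  0.000e+00  1.000e+00]]
-11 0 [[231. 242.]]
-11 -6 [[230. 247.]]
-11 -19 [[228. 257.]]
-11 -30 [[226. 268.]]
0 0 [[231. 225.]]
0 -6 [[230. 229.]]
0 -19 [[227. 238.]]
0 -30 [[225. 247.]]
11 0 [[230. 207.]]
11 -6 [[229. 210.]]
11 -19 [[227. 218.]]
11 -30 [[224. 227.]]
```

View pics/w9c.png

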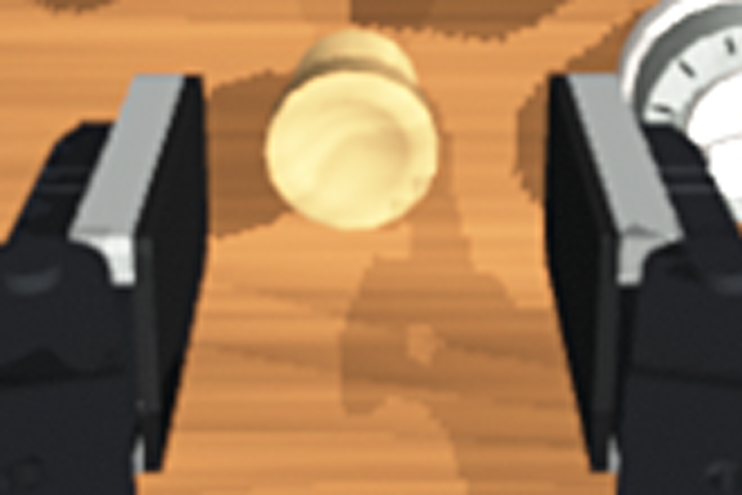

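The close-up shows the pad tips sitting about 26–30 mm behind the TCP at this opening. The pads were only catching the top of the lid, so I'll grip about 13 mm lower. The yellow jar is still upright at (.548,-.200).

Call:
step_arm(moves=[[[2, 1, 0], [0, 0, 0], 64], [[2, 1, 0], [0, 0, 0], 64], [[2, 1, 40], [0, 0, 0], 64], [[2, 1, 80], [0, 0, 0], 64], [[2, 1, 120], [0, 0, 0], 64], [[2, 1, 150], [0, 0, 0], 64], [[2, 1, 165], [0, 0, 0], 64], [[2, 1, 170], [0, 0, 0], 64]], grip_force=50)

```text
clock: 18.25
tcp_pos: [0.5437, -0.1977, 0.0351]
orientation: [-0.004, 0.0, 1.0, 0.002]
wrist_force: [-0.4, 1.0, 0.0]
finger_gap: 0.0642
grip_force: 0.0
```

Call:
step_arm(moves=[[[0, 0, 0], [0, 0, 0], 64], [[0, 0, 0], [0, 0, 0], 36], [[0, 0, 0], [0, 0, 0], 36], [[0, 0, 0], [0, 0, 0], 36], [[0, 0, 0], [0, 0, 0], 36], [[0, 0, 0], [0, 0, 0], 36], [[0, 0, 0], [0, 0, 0], 36]])

```text
clock: 18.83
tcp_pos: [0.5488, -0.2004, 0.0418]
orientation: [0.002, 0.0, 1.0, -0.001]
wrist_force: [-1.2, 0.5, 5.7]
finger_gap: 0.042
grip_force: 51.4
```

```bash
python3 - <<'E'
from h import *
to(.488,.2359,.21)
s=telemetry.get_state(); print(s['grip_force'],s['wrist_force'],s['ft_torque']); held('yellow','w10')
E
```

```text
t 18.83 tcp [ 0.5488 -0.2004  0.0418] gap 0.042 j6 -0.49 shift [  60.7  435.9 -169.1] turn [-0.002  0.003 -0.001]
51.36953830718994 [-1.18248975  0.45046998  5.72886374] [ 0.03774022 -0.01897061  0.02359664]
yellow [ 215  203   97  105 7133] [265.7 257.9] lid - tcp [0.007  0.0019]
```

Call:
step_arm(moves=[[[0, 0, -8], [0, 0, 0], 36], [[0, 0, -25], [0, 0, 0], 36], [[0, 0, -55], [0, 0, 0], 36], [[0, 0, -90], [0, 0, 0], 36], [[0, 0, -120], [0, 0, 0], 36], [[0, 0, -140], [0, 0, 0], 36], [[0, 0, -155], [0, 0, 0], 36], [[0, 0, -160], [0, 0, 0], 36]])

```text
clock: 19.55
tcp_pos: [0.5484, -0.2, 0.2034]
orientation: [0.002, 0.0, 1.0, -0.001]
wrist_force: [0.6, 0.1, -2.2]
finger_gap: 0.0422
grip_force: 51.0
```

```bash
sed -i 's/t\[2\]-.055/t[2]-.042/' h.py; python3 - <<'E'
from h import *
to(.488,.2359,.20); held('yellow','w11')
E
```

```text
t 19.55 tcp [ 0.5484 -0.2     0.2034] gap 0.0422 j6 -0.49 shift [ 60.7 435.9   2.4] turn [-0.002  0.004 -0.001]
yellow [ 215  204   97  104 6993] [265.7 258.3] lid - tcp [0.0006 0.0019]
```

Call:
step_arm(moves=[[[2, 15, 0], [0, 0, 0], 36], [[6, 45, 0], [0, 0, 0], 36], [[11, 81, 0], [0, 0, 0], 36], [[16, 117, 0], [0, 0, 0], 36], [[21, 153, 0], [0, 0, 0], 36], [[26, 189, 0], [0, 0, 0], 36], [[31, 225, 0], [0, 0, 0], 36], [[36, 261, 0], [0, 0, 0], 36]])

```text
clock: 20.27
tcp_pos: [0.5095, 0.0636, 0.1984]
orientation: [-0.002, 0.0, 1.0, 0.0]
wrist_force: [0.2, 0.3, -1.9]
finger_gap: 0.0424
grip_force: 51.1
```

Call:
step_arm(moves=[[[5, 36, 0], [0, 0, 0], 36], [[10, 72, 0], [0, 0, 0], 36], [[15, 108, 0], [0, 0, 0], 36], [[19, 138, 0], [0, 0, 0], 36], [[23, 160, 0], [0, 0, 0], 36], [[25, 174, 0], [0, 0, 0], 36], [[25, 174, 0], [0, 0, 0], 36], [[25, 174, 0], [0, 0, 0], 36]])

```text
clock: 20.93
tcp_pos: [0.4851, 0.2361, 0.1985]
orientation: [-0.001, -0.001, 1.0, -0.001]
wrist_force: [-0.9, -1.1, -1.3]
finger_gap: 0.0421
grip_force: 51.2
```

```bash
python3 - <<'E'
from h import *
to(.488,.2350,.054); held('yellow','w12')
E
```

```text
t 20.93 tcp [0.4851 0.2361 0.1985] gap 0.0421 j6 0.3 shift [ -3.3  -0.9 144.5] turn [-0.001 -0.003  0.001]
yellow [ 215  206   94   86 4556] [257.7 248.8] lid - tcp [-0.0051 -0.001 ]
```

Call:
step_arm(moves=[[[-2, -1, 15], [0, 0, 0], 36], [[-2, -1, 45], [0, 0, 0], 36], [[-2, -1, 80], [0, 0, 0], 36], [[-2, -1, 110], [0, 0, 0], 36], [[-2, -1, 130], [0, 0, 0], 36], [[-2, -1, 140], [0, 0, 0], 36], [[-2, -1, 143], [0, 0, 0], 36], [[-2, -1, 143], [0, 0, 0], 36]])

```text
clock: 21.65
tcp_pos: [0.4887, 0.2336, 0.0568]
orientation: [-0.0, 0.001, 1.0, -0.0]
wrist_force: [0.4, 0.7, -1.6]
finger_gap: 0.0422
grip_force: 51.3
```

Call:
step_arm(moves=[[[0, 0, 0.5], [0, 0, 0], 36], [[0, 0, 1], [0, 0, 0], 36], [[0, 0, 1.5], [0, 0, 0], 36], [[0, 0, 2], [0, 0, 0], 36]])

```text
clock: 21.98
tcp_pos: [0.4898, 0.2346, 0.0563]
orientation: [0.001, 0.0, 1.0, 0.0]
wrist_force: [0.4, -0.3, -2.3]
finger_gap: 0.0418
grip_force: 51.3
```

Call:
step_arm(moves=[[[0.5, 0.5, 1], [0, 0, 0], 36], [[1, 1, 2], [0, 0, 0], 36], [[1, 1, 3], [0, 0, 0], 36], [[1, 1, 4], [0, 0, 0], 36], [[1, 1, 4], [0, 0, 0], 36]])

```text
clock: 22.4
tcp_pos: [0.4878, 0.2354, 0.051]
orientation: [-0.0, 0.0, 1.0, -0.0]
wrist_force: [-0.1, 0.2, -1.1]
finger_gap: 0.0422
grip_force: 51.3
```

Call:
step_arm(moves=[[[0, 0, 0.5], [0, 0, 0], 36], [[0, 0, 1], [0, 0, 0], 36], [[0, 0, 1], [0, 0, 0], 36]])

```text
clock: 22.65
tcp_pos: [0.4884, 0.2354, 0.0509]
orientation: [0.001, 0.0, 1.0, -0.0]
wrist_force: [-0.8, -0.9, 4.1]
finger_gap: 0.0419
grip_force: 51.8
```

Call:
step_arm(moves=[[[0, 0, 0], [0, 0, 0], 50], [[0, 0, 0], [0, 0, 0], 58], [[0, 0, 0], [0, 0, 0], 64], [[0, 0, -5], [0, 0, 0], 64], [[0, 0, -25], [0, 0, 0], 64], [[0, 0, -60], [0, 0, 0], 64], [[0, 0, -95], [0, 0, 0], 64], [[0, 0, -130], [0, 0, 0], 64]])

```text
clock: 23.32
tcp_pos: [0.4874, 0.2352, 0.1816]
orientation: [-0.0, 0.0, 1.0, -0.0]
wrist_force: [0.1, 0.8, -0.1]
finger_gap: 0.064
grip_force: 0.0
```

Call:
step_arm(moves=[[[-174, -210, 0], [0, 0, 0], 64], [[-174, -210, 0], [0, 0, 0], 64], [[-174, -210, 0], [0, 0, 0], 64], [[-174, -210, 0], [0, 0, 0], 64], [[-174, -210, 0], [0, 0, 0], 64], [[-174, -210, 0], [0, 0, 0], 64], [[-174, -210, 0], [0, 0, 0], 64], [[-174, -210, 0], [0, 0, 0], 64]])

```text
clock: 23.98
tcp_pos: [0.6646, 0.0204, 0.1793]
orientation: [0.001, 0.003, 1.0, -0.001]
wrist_force: [-0.5, 0.7, 1.0]
finger_gap: 0.0637
grip_force: 0.0
```

```bash
python3 - <<'E'
from h import *
to(.6617,.0251,.042)
p=imaging.camera_params('wrist'); im=imaging.read_camera('wrist'); cv2.imwrite('pics/w13.png',im[:,:,::-1])
for st,c in blobs(im,'green'): print(st,c,least_squares(lambda q:lidcen(q,p)-c,[.66,.025]).x)
E
```

```text
t 23.98 tcp [0.6646 0.0204 0.1793] gap 0.0637 j6 -0.08 shift [  3.1   4.9 137.3] turn [-0.001  0.001 -0.006]
[ 450  103   47   55 2005] [472.31870324 129.39750623] [0.62035479 0.19535336]
[ 244  150   51   53 2114] [268.66745506 176.65089877] [0.65884764 0.02583332]
```

Call:
step_arm(moves=[[[1, 0, 0], [0, 0, 0], 64], [[1, 0, 35], [0, 0, 0], 64], [[1, 0, 75], [0, 0, 0], 64], [[1, 0, 110], [0, 0, 0], 64], [[1, 0, 130], [0, 0, 0], 64], [[1, 0, 138], [0, 0, 0], 64], [[1, 0, 138], [0, 0, 0], 64], [[1, 0, 138], [0, 0, 0], 64]])

```text
clock: 24.7
tcp_pos: [0.6609, 0.0262, 0.0435]
orientation: [0.001, -0.0, 1.0, -0.0]
wrist_force: [-0.6, 0.0, 0.7]
finger_gap: 0.0638
grip_force: 0.0
```

Call:
step_arm(moves=[[[0, 0, 0], [0, 0, 0], 36], [[0, 0, 0], [0, 0, 0], 36], [[0, 0, 0], [0, 0, 0], 36], [[0, 0, 0], [0, 0, 0], 36], [[0, 0, 0], [0, 0, 0], 36], [[0, 0, 0], [0, 0, 0], 36]])

```text
clock: 25.2
tcp_pos: [0.6628, 0.0252, 0.0453]
orientation: [0.003, 0.0, 1.0, -0.0]
wrist_force: [-0.3, -1.0, 6.7]
finger_gap: 0.0424
grip_force: 50.8
```

Call:
step_arm(moves=[[[0, 0, -8], [0, 0, 0], 36], [[0, 0, -25], [0, 0, 0], 36], [[0, 0, -55], [0, 0, 0], 36], [[0, 0, -90], [0, 0, 0], 36], [[0, 0, -120], [0, 0, 0], 36], [[0, 0, -140], [0, 0, 0], 36], [[0, 0, -155], [0, 0, 0], 36], [[0, 0, -160], [0, 0, 0], 36]])

```text
clock: 25.87
tcp_pos: [0.6621, 0.025, 0.2066]
orientation: [0.003, 0.0, 1.0, -0.0]
wrist_force: [-0.2, 1.0, -0.5]
finger_gap: 0.0418
grip_force: 51.0
```

```bash
python3 - <<'E'
from h import *
to(.628,.2328,.20); held('green','w14')
E
```

```text
t 25.87 tcp [0.6621 0.025  0.2066] gap 0.0418 j6 -0.08 shift [ 34.4 207.7   6.2] turn [-0.001  0.006 -0.001]
green [ 215  196   97  103 7868] [263. 248.] lid - tcp [-0.0047  0.0006]
```

Call:
step_arm(moves=[[[2, 15, 0], [0, 0, 0], 36], [[7, 48, 0], [0, 0, 0], 36], [[12, 84, 0], [0, 0, 0], 36], [[18, 120, 0], [0, 0, 0], 36], [[23, 156, 0], [0, 0, 0], 36], [[27, 184, 0], [0, 0, 0], 36], [[30, 201, 0], [0, 0, 0], 36], [[31, 208, 0], [0, 0, 0], 36]])

```text
clock: 26.58
tcp_pos: [0.6277, 0.2369, 0.2002]
orientation: [-0.002, -0.002, 1.0, -0.0]
wrist_force: [-0.4, -0.4, -1.9]
finger_gap: 0.0423
grip_force: 51.0
```

Call:
step_arm(moves=[[[0, 0, 0], [0, 0, 0], 36], [[0, 0, 0], [0, 0, 0], 36]])

```text
clock: 26.75
tcp_pos: [0.6294, 0.2331, 0.2011]
orientation: [-0.001, 0.0, 1.0, -0.001]
wrist_force: [0.4, -0.0, -2.3]
finger_gap: 0.0417
grip_force: 51.0
```

```bash
python3 - <<'E'
from h import *
to(.631,.2328,.057); held('green','w15')
E
```

```text
t 26.75 tcp [0.6294 0.2331 0.2011] gap 0.0417 j6 0.24 shift [-1.800e+00 -1.000e-01  1.441e+02] turn [-0.001 -0.001 -0.   ]
green [ 215  196   97  103 7883] [263.1 248.1] lid - tcp [-0.0054  0.0014]
```

View pics/w15.png

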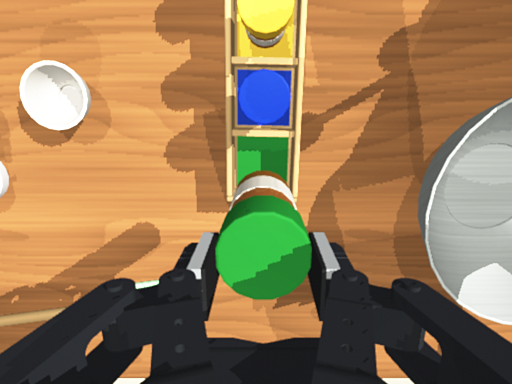

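Yellow (266,12) and blue (264,97) stand centred in their bays, and green is held over its bay at (263,150). Lowering.

Call:
step_arm(moves=[[[-1, 0, 15], [0, 0, 0], 36], [[-1, 0, 45], [0, 0, 0], 36], [[-1, 0, 80], [0, 0, 0], 36], [[-1, 0, 110], [0, 0, 0], 36], [[-1, 0, 130], [0, 0, 0], 36], [[-1, 0, 140], [0, 0, 0], 36], [[-1, 0, 142], [0, 0, 0], 36], [[-1, 0, 142], [0, 0, 0], 36]])

```text
clock: 27.47
tcp_pos: [0.6312, 0.2321, 0.0602]
orientation: [-0.0, 0.001, 1.0, -0.0]
wrist_force: [0.9, 0.5, -0.0]
finger_gap: 0.0419
grip_force: 51.1
```

Call:
step_arm(moves=[[[0, 0, 0.5], [0, 0, 0], 36], [[0, 0, 1], [0, 0, 0], 36], [[0, 0, 1.5], [0, 0, 0], 36], [[0, 0, 2], [0, 0, 0], 36], [[0, 0, 2], [0, 0, 0], 36]])

```text
clock: 27.88
tcp_pos: [0.6313, 0.2334, 0.0589]
orientation: [0.001, 0.0, 1.0, 0.0]
wrist_force: [-0.9, 0.7, -1.4]
finger_gap: 0.0421
grip_force: 51.1
```

Call:
step_arm(moves=[[[0, 0, 1], [0, 0, 0], 36], [[0, 0, 2], [0, 0, 0], 36], [[0, 0, 3], [0, 0, 0], 36], [[0, 0, 3.5], [0, 0, 0], 36], [[0, 0, 3.5], [0, 0, 0], 36]])

```text
clock: 28.3
tcp_pos: [0.6308, 0.2333, 0.0545]
orientation: [-0.0, 0.0, 1.0, -0.0]
wrist_force: [-0.5, 0.7, -1.5]
finger_gap: 0.0419
grip_force: 51.1
```

Call:
step_arm(moves=[[[0, 0, 0.5], [0, 0, 0], 36], [[0, 0, 1], [0, 0, 0], 36], [[0, 0, 1], [0, 0, 0], 36]])

```text
clock: 28.55
tcp_pos: [0.6313, 0.2332, 0.0544]
orientation: [0.001, 0.0, 1.0, -0.0]
wrist_force: [0.2, -0.9, 2.7]
finger_gap: 0.0422
grip_force: 51.4
```

Contact at the expected height. Releasing, rising and moving aside for the final look.

Call:
step_arm(moves=[[[0, 0, 0], [0, 0, 0], 50], [[0, 0, 0], [0, 0, 0], 58], [[0, 0, 0], [0, 0, 0], 64], [[0, 0, -5], [0, 0, 0], 64], [[0, 0, -25], [0, 0, 0], 64], [[0, 0, -60], [0, 0, 0], 64], [[0, 0, -95], [0, 0, 0], 64], [[0, 0, -135], [0, 0, 0], 64]])

```text
clock: 29.22
tcp_pos: [0.6299, 0.233, 0.1891]
orientation: [-0.001, 0.0, 1.0, -0.0]
wrist_force: [1.3, 0.6, -1.2]
finger_gap: 0.0638
grip_force: 0.0
```

Call:
step_arm(moves=[[[130, -230, -20], [0, 0, 0], 64], [[130, -230, -20], [0, 0, 0], 64], [[130, -230, -20], [0, 0, 0], 64], [[130, -230, -20], [0, 0, 0], 64], [[130, -230, -20], [0, 0, 0], 64], [[130, -230, -20], [0, 0, 0], 64], [[130, -230, -20], [0, 0, 0], 64], [[130, -230, -20], [0, 0, 0], 64]])

```text
clock: 29.88
tcp_pos: [0.4993, 0.0007, 0.2099]
orientation: [0.001, 0.003, 1.0, -0.001]
wrist_force: [0.4, 0.2, -0.0]
finger_gap: 0.0642
grip_force: 0.0
```

```bash
python3 - <<'E'
from h import *
a=imaging.read_camera('scene'); b=imaging.read_camera('top')
o=np.hstack([cv2.resize(b[80:290,95:275],None,fx=2.2,fy=2.2),cv2.resize(a[60:320,130:420],None,fx=1,fy=1.777)[:462]][:2]) if 0 else None
A=cv2.resize(a[150:310,310:410],(288,460)); B=cv2.resize(b[90:270,90:190],(256,460)); C=cv2.resize(a[90:220,130:290],(250,203)); 
o=np.zeros((460,794,3),np.uint8); o[:,:288]=A; o[:,288:544]=B; o[:203,544:]=C
cv2.imwrite('pics/fin.png',o[:,:,::-1])
E
```

```text
(no output)
```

View pics/fin.png

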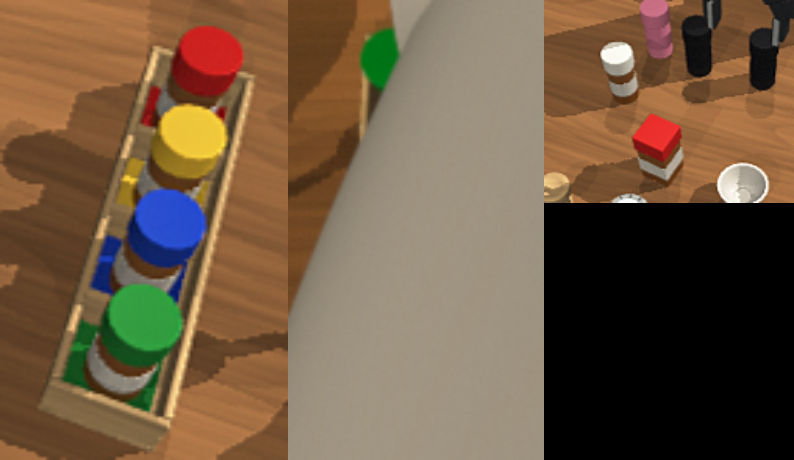

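All four jars stand upright in their matching bays: red (208,60), yellow (188,140), blue (167,228) and green (142,322) in the scene crop. White and square haven't been disturbed. A quick numeric check of the centring:

```bash
python3 - <<'E'
from h import *
a=imaging.read_camera('scene'); p=imaging.camera_params('scene')
for col,x,y in [('red',.418,.2374),('yellow',.488,.2359),('blue',.558,.2344),('green',.628,.2328)]:
    m=mask(a,col); best=None
    # shift the lid model for the most mask inside, least just outside
    def hull(q,r):
        P=np.r_[[[q[0]+r*np.cos(t),q[1]+r*np.sin(t),z] for t in th for z in (.075,.101)]]
        k=np.zeros((384*3,512*3),np.uint8); cv2.fillConvexPoly(k,cv2.convexHull((proj(P,p)*3+1).astype(np.int32)),1); return k
    M=cv2.resize(m,None,fx=3,fy=3,interpolation=0)
    sc=max(((int((M*hull((x+i,y+j),.022)).sum())-int(((1-M)*hull((x+i,y+j),.022)).sum())-int((M*(hull((x+i,y+j),.027)-hull((x+i,y+j),.022))).sum()),i,j) for i in np.arange(-.012,.0121,.002) for j in np.arange(-.012,.0121,.002)))
    print(col,'offset from bay mm',np.round(np.array(sc[1:])*1000))
E
```

```text
red offset from bay mm [ 2. -4.]
yellow offset from bay mm [-10.   0.]
blue offset from bay mm [2. 0.]
green offset from bay mm [2. 0.]
```

The lid spacing in the view is even: rows 60, 140, 228, 322 and columns 208, 188, 167, 142. Yellow's -10 mm is therefore most likely an error from its partial colour mask. Handing in.

```bash
python3 -c "
from workcell import env; print(env.hand_in())"
```

```text
the job is handed in; nothing more can be done
None
```

The red, yellow, green and blue jars stand upright in their matching bays, the white and square jars were left where they stood, and the job was handed in at about 30 s; I put yellow's −10 mm centring reading down to a bad colour mask, because the final picture shows even lid spacing.

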